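# Slide the drip plate out of its tray and set it on the candle stand

### The arm

A 7-joint arm with a two-finger parallel gripper is mounted at the origin on the work surface. World frame = base frame: x ahead of the robot, y to its left, z up, the work surface at z = 0. Lengths are in m, angles in rad, forces in N, time in s.
With the tool pointing down it reaches from about 0.4 to 0.85 m from the base axis. Payload 6.9 kg.
Tool frame: the origin (TCP) lies on the mounting face of the last link; the fingertips stand 173 mm ahead of it and the grasp point (between the pads) lies 155 mm ahead of it; z points along the fingers, y is the line along which they close (so a half turn about z gives the same grasp; the last joint's range is limited). The gripper opens to 85 mm and grips with 20 to 120 N. Pads are 22 mm wide; open, the fingers measure 114 mm over their backs; the gripper's body (76 mm by 85 mm) begins 54 mm behind the grasp point. The pads swing forward as they close: fully open they stand 13 mm farther back than shut.
Start: joints at [1.272, 0.507, -0.238, 1.5, 0.126, 1.149, -0.155], TCP at [0.246, -0.575, 0.405] pointing down, gripper open.
Joint ranges: [-3.08, 3.08], [-0.24, 2.05], [-1.43, 1.35], [0, 2.5], [-1.52, 4.66], [0.17, 1.96], [-2.89, 2.89]. Speed limits (rad/s): [2.39, 2.39, 3.14, 3.14, 3.14, 3.14, 3.14].

### API

Orientations are given as a unit quaternion [w, x, y, z].
In Python, from cell import r, grab_frame gives the robot as it stands.
- The arm moves only by the shell command python3 -m pendant 'ROWS' [FORCE]. ROWS is JSON, a list of rows, each an object of numbers: "wx", "wy", "wz": the turn, a rotation vector about the tool's x, y, z in rad; "tx", "ty", "tz": the shift along the tool's x, y, z in m; "grip": the finger opening in m, from 0 to 0.0854. A call has 1 to 10 rows; each row shifts and turns the commanded pose from where the row before left it, along the tool's axes as they then stand; what a row does not reach is not made up. A row lasts 1/8 s, in which the tool goes at most 62.5 mm and 10.7 degrees, less where a joint would pass 70% of its speed; a pose out of reach is approached as far as the arm can. A call with a gripper value outside its range is refused whole. The fingers move at their own pace and stop on an object; FORCE is the grip in N (left out, the last holds). Time passes only in rows, so rows that do not move let the fingers close. It gives the time, the measured TCP pose, the force, the opening and the grip force at its end, in the units of the state.
- r.get_obs(): the state, without advancing time (a new reading comes with each control period).
- grab_frame(name): name is "scene" or "top" or "wrist"; returns a dict with "frame" (384x512x3 uint8, red, green, blue), "z_map" (384x512 float32, m along the optical axis (not along the pixel's ray), 0 where there is no reading), "fov_y" (degrees; the focal length in pixels is half the picture's height over the tangent of half this angle, whatever the lens; pixels are square), "cx", "cy" (the principal point, pixels), "cam_to_world" (4x4, takes a point from camera to world coordinates); the wrist camera has in their place "tool_from_camera" (4x4, takes a point from camera to tool coordinates, whose origin is the TCP and whose axes are the flange's). Camera axes: x right, y up, looking along -z (the intrinsics and any distortion apply to the point x, -y, -z); pixel columns grow to the right and rows downward; lengths in m; the calibration is good to about 2 mm. A picture is of the moment at which its call begins: read the wrist's pose just before it.
- r.hand_in(): hands the job in; it is judged then, once.
The state is a dict: "t": time; "q": joint angles; "joint_velocities": joint speeds; "joint_efforts": joint torques, N m; "eef_pos": TCP position; "orientation": TCP orientation; "contact_force": force on the tool from outside, world axes, zero at the start; "moment": the same for the moment, N m; "width": finger opening in m; "grip_force": force on a finger pad.
Only numpy, scipy, OpenCV 4.12 (cv2) and the standard library are available. Lean on these libraries where they do the work, as an engineer would, in place of code of your own. Each camera call takes 0.05 s, during which the arm holds its last target. There are 200 camera calls.

### The job

Get the gold drip plate ready for its candle: pressing gently, slide it along its wooden tray to the open front until it overhangs the edge far enough to take hold of, without letting it tip off. Then grip the overhanging end, carry it over and lower it right down over the spike of the candle stand, so that it lies flat on the wood before you let go. Press or push nowhere hard, never let the plate fall, and leave the other things on the table where they are.

Things in the scene. Friction and masses are not known exactly. Their poses are not given: they have to be found in the camera images.
- plate: Thin gold-coloured brass drip plate, 120 x 54 mm, 4 mm thick, 160 to 280 g, with a 15 mm hole through its centre. Origin: centre of its underside, on the hole's axis; x along the 120 mm, z up. Loose, close to the tray's back lip. It marks if pressed down with over 12 N while sliding; under a fingertip pressing 5 to 9 N it slides along, under 4 N it may stay behind.
- tray: Fixed wooden tray, 200 mm long (x), 100 mm wide (y); origin: centre of its underside. A 66 mm wide channel with a white floor panel between dark side rails, 17 mm wide, top 60 mm above the table, and a 12 mm back lip as high at +x. The front (-x, x = -100 mm, robot's side) is open: floor and rails end in a sheer drop. No room in it for fingers on both sides of the plate.
- tray_edge (a point): Middle of the floor panel's open front edge, on its top, 50 mm above the table; x points level, back into the tray. The panel, level when left alone, is hinged along this edge and held up by a spring: pressed, it gives way by up to 20 mm towards the back and less and less towards the front, and comes up again when let go. Keep the pressure on the plate steady by feel.
- stand: Fixed dark turned-wood candle stand on the table, origin at the centre of its underside: foot 92 mm across up to 12 mm high, waist 30 mm across, flat round top 52 mm across at a height of 60 mm, with an upright steel spike 9 mm thick and 32 mm long in its middle (pointed over the last 10 mm).
- stand_seat (a point): Centre of the stand's flat top, 60 mm above the table, at the root of the spike; z up.
- red_candle: Loose red candle, 42 mm across, 70 mm high, upright; origin under its centre. To be left alone.
- gold_candle: Loose gold candle, 40 mm across, 60 mm high, upright; origin under its centre. To be left alone.
- gold_candle_2: A second such gold candle. To be left alone.
- spool: Loose ribbon spool lying flat, white flanges, red ribbon, 56 mm across, 22 mm high; origin under its centre. To be left alone.
- nut_jar: Loose glass jar of hazelnuts, 84 mm across, about 120 mm high; origin under its centre. To be left alone.
- glue_gun: Loose dark blue glue gun lying on its side, about 150 x 120 mm, 26 mm high; origin in the barrel, on the table. To be left alone.
Not all that is in view belongs to the job. What is shaped like the tray but green, red or turquoise is not meant.

How it is judged:
On the way, in this order (a step that is already met when the one before it is completed fails the run):
1. the plate lies flat on the tray floor, overhanging the open front by 20 to 60 mm (x of plate in the frame of tray_edge between 0 and 0.04 m and z of plate in the frame of tray_edge between -0.005 and 0.006 m and angle between plate's own z axis and vertical below 0.08 rad and contact force between plate and tray above 0.05 N), for 0.2 s.
2. the plate is held by the fingers, clear of the tray and at least 20 mm above its floor (contact force between the fingers and plate above 1 N and contact force between plate and tray below 0.01 N and z of plate in the frame of tray_edge above 0.02 m), for 0.2 s.
3. still held, the plate is down over the spike, within 6 mm of the stand's flat top (contact force between the fingers and plate above 1 N and horizontal distance between plate and stand_seat below 0.008 m and z of plate in the frame of stand_seat below 0.006 m), for 0.1 s.
At the end, for the whole second after the job is handed in: The plate lies at rest and released, flat (within 0.06 rad) on the stand's top (within 3 mm), the spike through its hole (plate centre within 7 mm of the spike's axis) (horizontal distance between plate and stand_seat below 0.007 m and z of plate in the frame of stand_seat between -0.003 and 0.003 m and angle between plate's own z axis and vertical below 0.06 rad and linear speed of plate below 0.02 m/s and contact force between the fingers and plate below 0.01 N); the robot touches nothing.
It fails at once if the fingers bear on the plate with more than 12 N while it lies on the tray and is still being slid (overhang below 18 mm), or it is pressed onto tray or stand with more than 30 N at any time ((contact force between the fingers and plate above 12 N and contact force between plate and tray above 0.5 N and x of plate in the frame of tray_edge above 0.042 m) or contact force between plate and tray above 30 N or contact force between plate and stand above 30 N).
It fails at once if the robot pushes on the tray or the stand with more than 25 N (contact force between any of the arm, the fingers and tray above 25 N or contact force between any of the arm, the fingers and stand above 25 N).
It fails at once if the plate falls off (its centre below 35 mm over the table) (height (world z) of plate below 0.035 m).
It fails at once if a bystander (candles, spool, jar, glue gun) is moved more than 15 mm (distance of any of red_candle, gold_candle, gold_candle_2, spool, nut_jar, glue_gun from where it was at the start of the episode above 0.015 m).
It also fails if it takes over 72 s, if anything falls off the work surface, if the arm or the gripper's body presses on something with over 40 N, if the wrist force passes 120 N, or if a joint passes its speed limit or range.

## Working session

There is one attempt and no reset: what is moved stays moved. The work goes in short steps, Python scripts to look and compute and a shell command to move; the robot and the scene stay as the last step left them, time stands still between calls to the robot, and variables do not carry over. Pictures are saved under pics/ and viewed, at most 12 in all, crops included, and the job is handed in when it is done.

```bash
ls; mkdir -p pics
cat > h.py <<'E'
import numpy as np, cv2
from cell import r, grab_frame
from scipy.spatial.transform import Rotation as R
def shot(n):
    o=r.get_obs(); f=grab_frame(n); 
    if n=='wrist':
        T=np.eye(4); q=o['orientation']; T[:3,:3]=R.from_quat([q[1],q[2],q[3],q[0]]).as_matrix(); T[:3,3]=o['eef_pos']
        f['cam_to_world']=T@np.array(f['tool_from_camera'])
    return f
def pts(f):
    z=f['z_map']; h,w=z.shape; F=h/2/np.tan(np.radians(f['fov_y'])/2)
    v,u=np.mgrid[:h,:w]; P=np.stack([(u-f['cx'])/F*z,-(v-f['cy'])/F*z,-z,np.ones_like(z)],-1)
    return (P@np.array(f['cam_to_world']).T)[...,:3]
def ray(f,u,v,Z):
    h=f['frame'].shape[0];F=h/2/np.tan(np.radians(f['fov_y'])/2);M=np.array(f['cam_to_world'])
    d=M[:3,:3]@[(u-f['cx'])/F,-(v-f['cy'])/F,-1]; return M[:3,3]+d*(Z-M[2,3])/d[2]
def save(f,n): cv2.imwrite(f'pics/{n}.png',cv2.cvtColor(f['frame'],cv2.COLOR_RGB2BGR))
E
python3 - <<'E'
from h import *
a=shot('scene');b=shot('top');save(a,'s0');save(b,'t0')
for f in(a,b):print({k:(np.round(v,3).tolist() if k not in('frame','z_map') else 0) for k,v in f.items()})
im=np.vstack([a['frame'],b['frame']])
print(r.get_obs())
E
```

```text
pics
{'frame': 0, 'z_map': 0, 'fov_y': 43.249, 'cx': 255.654, 'cy': 197.945, 'cam_to_world': [[-0.443, -0.683, 0.581, 1.242], [0.897, -0.336, 0.288, 0.359], [-0.001, 0.649, 0.761, 1.078], [0.0, 0.0, 0.0, 1.0]]}
{'frame': 0, 'z_map': 0, 'fov_y': 45.931, 'cx': 257.499, 'cy': 192.891, 'cam_to_world': [[0.013, 0.995, -0.095, 0.311], [-1.0, 0.013, -0.007, -0.041], [-0.006, 0.095, 0.995, 1.481], [0.0, 0.0, 0.0, 1.0]]}
{'t': 0.1, 'q': array([ 1.27246609,  0.50827672, -0.23753706,  1.50106172,  0.12569909,
        1.14892308, -0.15476179]), 'joint_velocities': array([ 6.27318106e-04, -1.32289927e-03,  3.80587243e-04, -4.96157773e-03,
        8.86937665e-04, -4.26802927e-05, -1.35338913e-03]), 'joint_efforts': array([-5.80609194e-03, -6.21833324e+01, -2.19488271e+00, -2.50202590e+01,
        1.25652805e-02,  7.83097988e-03,  1.72038034e-05]), 'eef_pos': array([ 0.24545676, -0.57458467,  0.40389235]), 'orientation': array([-8.19698807e-04,  9.79678171e-01,  2.00574113e-01, -1.82940678e-04]), 'contact_force': array([-0.71204638, -0.61593796,  0.85180102]), 'moment': array([-0.00978234,  0.02827082, -0.03355672]), 'grip_force': 0.0, 'width': 0.0852664325313219}
```

View pics/t0.png

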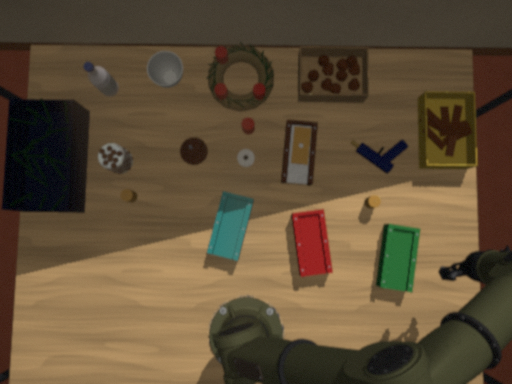

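View pics/s0.png

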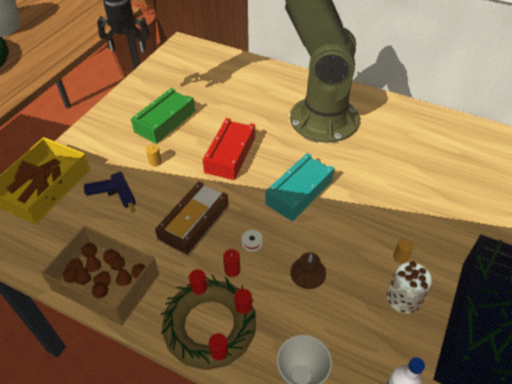

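The top view shows three kinds of candidates:
- **Tray:** brown with a white floor (299,152), turquoise (230,227), red (311,243) or green (398,258). I choose the brown one.
- **Plate:** gold patch in the brown tray (302,138), with gold candles at (373,202) and (128,196) as lookalikes. I choose the patch in the tray.
- **Stand:** dark turned wood at (194,151), with the nut jar (111,155) and spool (246,157) as lookalikes. I choose the dark one.

```bash
cat > m.py <<'E'
from h import *
b=shot('top');P=pts(b);hsv=cv2.cvtColor(b['frame'],cv2.COLOR_RGB2HSV)
x0,y0,x1,y1=275,112,325,192
def rect(mask,Z,box):
    m=np.zeros_like(mask,dtype=np.uint8);x0,y0,x1,y1=box;m[y0:y1,x0:x1]=mask[y0:y1,x0:x1]
    n,l,s,c=cv2.connectedComponentsWithStats(m);i=1+np.argmax(s[1:,4]);l=(l==i)
    v,u=np.nonzero(l);W=np.array([ray(b,a,e,Z)[:2] for a,e in zip(u,v)])
    rc=cv2.minAreaRect((W*1000).astype(np.float32));return rc,l,W.mean(0)
H,S,V=[hsv[...,i].astype(int) for i in range(3)]
box=(x0,y0,x1,y1)
for n,m,Z in(('plate',(H>12)&(H<28)&(S>150)&(V>110),.054),('white',(S<70)&(V>110),.05),('dark+floor',P[...,2]>.03,.06)):
    rc,l,c=rect(m,Z,box);print(n,np.round(cv2.boxPoints(rc)).tolist(),'ctr',np.round(rc[0],1),np.round(rc[1],1),rc[2],l.sum(),c, 'z',np.median(P[l][:,2]))
rc,l,c=rect(P[...,2]>.045,.06,(170,130,215,175));print('stand top',rc,l.sum(),c)
for u,v in((302,125),(302,140),(297,168),(194,151)):print(u,v,P[v,u],hsv[v,u])
cr=np.hstack([cv2.resize(b['frame'][y0:y1,x0:x1],None,fx=7,fy=7,interpolation=2),cv2.resize(b['frame'][120:180,165:220],None,fx=7,fy=9.34,interpolation=2)[:560]])
cv2.imwrite('pics/c1.png',cv2.cvtColor(cr,cv2.COLOR_RGB2BGR));print(cr.shape)
E
python3 m.py
```

```text
Traceback (most recent call last):
  File "m.py", line 12, in <module>
    rc,l,c=rect(m,Z,box);print(n,np.round(cv2.boxPoints(rc)).tolist(),'ctr',np.round(rc[0],1),np.round(rc[1],1),rc[2],l.sum(),c, 'z',np.median(P[l][:,2]))
           ~~~~^^^^^^^^^
  File "m.py", line 6, in rect
    n,l,s,c=cv2.connectedComponentsWithStats(m);i=1+np.argmax(s[1:,4]);l=(l==i)
                                                    ~~~~~~~~~^^^^^^^^^
ValueError: attempt to get argmax of an empty sequence
```

```bash
python3 - <<'E'
s=open('m.py').read()
i=s.index("for u,v in(("); j=s.index("box=(x0")
s=s[:j]+s[i:]+s[j:i]
s=s.replace("(V>110),.054","(V>90),.054").replace("(S>150)","(S>120)").replace("(V>110),.05)","(V>90),.05)")
open('m.py','w').write(s)
E
python3 m.py
```

```text
302 125 [ 0.66880886 -0.17199013  0.04627949] [16 56 68]
302 140 [ 0.61923856 -0.1720096   0.04827639] [ 18 164  98]
297 168 [ 0.52866847 -0.15664588  0.04563982] [ 20  21 107]
194 151 [0.57727291 0.17247275 0.05847716] [  9 146  42]
(560, 735, 3)
plate [[542.0, -188.0], [657.0, -198.0], [661.0, -148.0], [547.0, -138.0]] ctr [ 601.9 -167.8] [ 50.3 115.3] 85.0430679321289 530 [ 0.60121046 -0.16765806] z 0.05394241967364488
white [[476.0, -185.0], [660.0, -200.0], [665.0, -139.0], [481.0, -123.0]] ctr [ 570.5 -161.8] [ 61.9 184.2] 85.14575958251953 458 [ 0.52633626 -0.15351952] z 0.04993632774315526
dark+floor [[473.0, -204.0], [678.0, -220.0], [686.0, -117.0], [481.0, -101.0]] ctr [ 579.4 -160.5] [103.5 206. ] 85.38584899902344 2000 [ 0.58044148 -0.16203871] z 0.054734059365231125
stand top ((589.800048828125, 182.13186645507812), (50.385318756103516, 49.532470703125), 45.8242301940918) 212 [0.58896024 0.18223033]
```

View pics/c1.png

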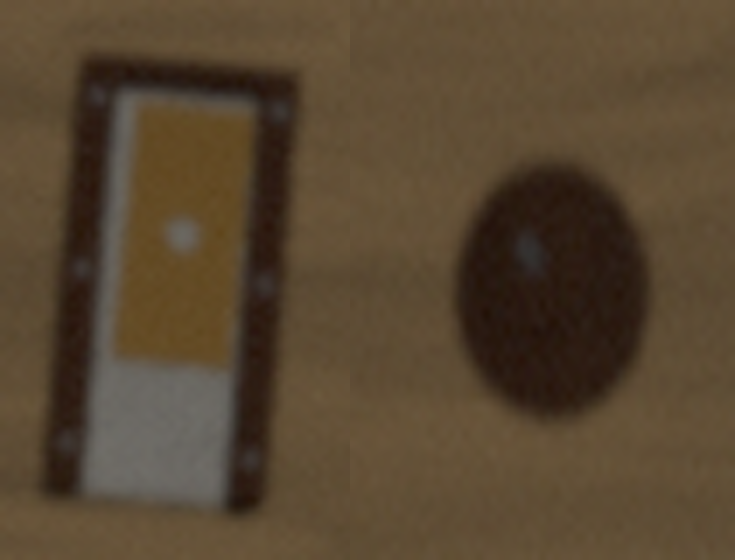

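The crop confirms it: a brown tray with a gold plate (hole at px (301,146)), and a dark stand with a steel spike. I'll turn the tool to the tray's heading and shut the fingers.

```bash
cat >> h.py <<'E'
def go(x,y,z,yaw=-0.083):
    o=r.get_obs();q=o['orientation'];Q=R.from_quat([q[1],q[2],q[3],q[0]]);M=Q.as_matrix()
    c,s=np.cos(yaw),np.sin(yaw);T=np.array([[c,s,0],[s,-c,0],[0,0,-1.]])
    print('t',round(o['t'],2),'pos',np.round(o['eef_pos'],4),'F',np.round(o['contact_force'],2),'turn',np.round((Q.inv()*R.from_matrix(T)).as_rotvec(),4),'shift_now',np.round(M.T@(np.array([x,y,z])-o['eef_pos']),4),'shift_after_turn',np.round(T.T@(np.array([x,y,z])-o['eef_pos']),4))
E
python3 -m pendant '[{"wz":0.1625,"grip":0},{"wz":0.1625,"grip":0},{"wz":0.1625,"grip":0},{"grip":0}]' 30
python3 -m pendant '[{"tx":0.035,"ty":-0.0435},{"tx":0.035,"ty":-0.0435},{"tx":0.035,"ty":-0.0435},{"tx":0.035,"ty":-0.0435},{"tx":0.035,"ty":-0.0435},{"tx":0.035,"ty":-0.0435},{"tx":0.035,"ty":-0.0435}]'
python3 -c "
from h import *
go(.632,-.1705,.257)"
```

```text
t 0.2 pos [ 0.2455 -0.5747  0.4042] F [-0.03 -0.76 -0.16] turn [-1.000e-03  3.000e-04  4.868e-01] shift_now [ 0.5142 -0.2196  0.1474] shift_after_turn [ 0.3517 -0.4348  0.1472]$[0]: bad value
$[0]: bad value
```

```bash
python3 -m pendant '[{"wx":0,"wy":0,"wz":0.1625,"tx":0,"ty":0,"tz":0,"grip":0}]' 30; python3 -m pendant --help; python3 -m pendant '[{"wz":0.1625,"tx":0.0}]'
```

```text
t: 0.32
eef_pos: [0.2453, -0.5748, 0.4043]
orientation: [-0.0, 0.993, 0.119, -0.0]
contact_force: [-0.1, -0.1, 1.1]
width: 0.07
grip_force: 0.0invalid input: not JSON, or not a number
$[0]: bad value
```

```bash
python3 -m pendant '[{"wx":0,"wy":0,"wz":0.1625,"tx":0,"ty":0,"tz":0,"grip":0},{"wx":0,"wy":0,"wz":0.1625,"tx":0,"ty":0,"tz":0,"grip":0},{"wx":0,"wy":0,"wz":0,"tx":0.035,"ty":-0.0435,"tz":0,"grip":0},{"wx":0,"wy":0,"wz":0,"tx":0.035,"ty":-0.0435,"tz":0,"grip":0},{"wx":0,"wy":0,"wz":0,"tx":0.035,"ty":-0.0435,"tz":0,"grip":0},{"wx":0,"wy":0,"wz":0,"tx":0.035,"ty":-0.0435,"tz":0,"grip":0},{"wx":0,"wy":0,"wz":0,"tx":0.035,"ty":-0.0435,"tz":0,"grip":0},{"wx":0,"wy":0,"wz":0,"tx":0.035,"ty":-0.0435,"tz":0,"grip":0},{"wx":0,"wy":0,"wz":0,"tx":0.035,"ty":-0.0435,"tz":0,"grip":0}]'
python3 -c "
from h import *
go(.632,-.1705,.257)"
```

```text
t: 1.45
eef_pos: [0.5161, -0.2904, 0.4046]
orientation: [0.0, 0.999, -0.042, -0.0]
contact_force: [1.0, -0.1, 1.1]
width: -0.0002
grip_force: 0.0
t 1.45 pos [ 0.5161 -0.2904  0.4046] F [ 0.96 -0.12  1.07] turn [ 0.0001  0.0001 -0.0009] shift_now [ 0.1054 -0.1292  0.1476] shift_after_turn [ 0.1055 -0.1291  0.1476]
```

```bash
python3 -m pendant '[{"wx":0,"wy":0,"wz":0,"tx":0.035,"ty":-0.043,"tz":0.02,"grip":0},{"wx":0,"wy":0,"wz":0,"tx":0.035,"ty":-0.043,"tz":0.02,"grip":0},{"wx":0,"wy":0,"wz":0,"tx":0.035,"ty":-0.043,"tz":0.02,"grip":0},{"wx":0,"wy":0,"wz":0,"tx":0,"ty":0,"tz":0.03,"grip":0},{"wx":0,"wy":0,"wz":0,"tx":0,"ty":0,"tz":0,"grip":0}]'
python3 -c "
from h import *
f=shot('wrist');save(f,'w1');go(.632,-.1705,.257);print(np.round(f['cam_to_world'],3),f['fov_y'])"
```

```text
t: 2.08
eef_pos: [0.6299, -0.1714, 0.312]
orientation: [-0.0, 0.999, -0.041, -0.003]
contact_force: [-0.4, -1.0, 0.2]
width: -0.0002
grip_force: 0.0
t 2.12 pos [ 0.6301 -0.1724  0.3139] F [-1.1  -0.4   0.64] turn [ 0.0002  0.0027 -0.0011] shift_now [ 0.0019 -0.0021  0.0569] shift_after_turn [ 0.0017 -0.0021  0.0569]
[[-0.084  0.945  0.316  0.711]
 [-0.996 -0.079 -0.028 -0.178]
 [-0.001 -0.317  0.948  0.281]
 [ 0.     0.     0.     1.   ]] 58.27775330688131
```

View pics/w1.png

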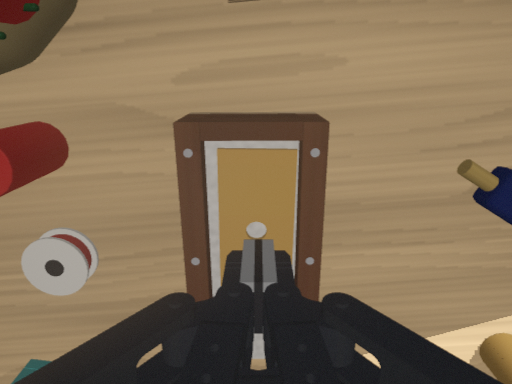

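Plate hole at (257,230), plate's rear edge at row 149 from (218) to (297), lip behind it; the finger tips are at about (258,245), in line with the channel.

```bash
python3 -c "
from h import *
o=r.get_obs();f=shot('wrist')
d=np.array([.9966,-.083]);n=np.array([.083,.9966]);e=np.array([.4798,-.1522])
for nm,u,v,z in(('hole',257,230,.054),('rearL',218,149,.054),('rearR',297,149,.054),('lip',250,140,.05),('tipsL',248,240,.14),('floorL',206,141,.05),('floorR',299,141,.05),('screwL',188,153,.06),('screwR',315,153,.06)):
  p=ray(f,u,v,z)[:2];print(nm,np.round(p,4),'tray',np.round([(p-e)@d,(p-e)@n],4))
p=np.array([.632,-.1705]);print((p-e)@d,(p-e)@n)
"
```

```text
hole [ 0.604  -0.1694] tray [ 0.1252 -0.0068]
rearL [ 0.666  -0.1483] tray [0.1852 0.0193]
rearR [ 0.6614 -0.2015] tray [ 0.1851 -0.034 ]
lip [ 0.6695 -0.1703] tray [ 0.1906 -0.0023]
tipsL [ 0.6395 -0.1686] tray [ 0.1605 -0.0031]
floorL [ 0.6714 -0.1403] tray [0.19   0.0277]
floorR [ 0.666  -0.2035] tray [ 0.1898 -0.0357]
screwL [ 0.6662 -0.1291] tray [0.1838 0.0385]
screwR [ 0.6591 -0.2126] tray [ 0.1837 -0.0453]
0.15320142 -0.005605180000000012
```

```bash
python3 -m pendant '[{"wx":0,"wy":0,"wz":0,"tx":0.002,"ty":0,"tz":0.04,"grip":0},{"wx":0,"wy":0,"wz":0,"tx":0,"ty":0,"tz":0.037,"grip":0},{"wx":0,"wy":0,"wz":0,"tx":0,"ty":0,"tz":0,"grip":0},{"wx":0,"wy":0,"wz":0,"tx":0,"ty":0,"tz":0,"grip":0}]'
python3 -m pendant '[{"wx":0,"wy":0,"wz":0,"tx":0,"ty":0,"tz":0.003,"grip":0},{"wx":0,"wy":0,"wz":0,"tx":0,"ty":0,"tz":0,"grip":0}]'
python3 -m pendant '[{"wx":0,"wy":0,"wz":0,"tx":0,"ty":0,"tz":0.003,"grip":0},{"wx":0,"wy":0,"wz":0,"tx":0,"ty":0,"tz":0,"grip":0}]'
```

```text
t: 2.68
eef_pos: [0.6331, -0.173, 0.24]
orientation: [0.0, 0.999, -0.042, 0.001]
contact_force: [0.2, -0.5, 1.1]
width: -0.0
grip_force: 0.0
t: 2.92
eef_pos: [0.6328, -0.1723, 0.2358]
orientation: [0.0, 0.999, -0.042, 0.001]
contact_force: [-0.6, 0.1, -0.2]
width: -0.0001
grip_force: 0.0
t: 3.18
eef_pos: [0.6325, -0.1721, 0.2315]
orientation: [-0.0, 0.999, -0.042, -0.0]
contact_force: [-0.2, 0.4, -0.5]
width: -0.0
grip_force: 0.0
```

```bash
for i in 1; do 
python3 -m pendant '[{"wx":0,"wy":0,"wz":0,"tx":0,"ty":0,"tz":0.002,"grip":0},{"wx":0,"wy":0,"wz":0,"tx":0,"ty":0,"tz":0,"grip":0}]' | grep -E "pos|force"
python3 -m pendant '[{"wx":0,"wy":0,"wz":0,"tx":0,"ty":0,"tz":0.002,"grip":0},{"wx":0,"wy":0,"wz":0,"tx":0,"ty":0,"tz":0,"grip":0}]'| grep -E "pos|force"
python3 -m pendant '[{"wx":0,"wy":0,"wz":0,"tx":0,"ty":0,"tz":0.002,"grip":0},{"wx":0,"wy":0,"wz":0,"tx":0,"ty":0,"tz":0,"grip":0}]'| grep -E "pos|force"
python3 -m pendant '[{"wx":0,"wy":0,"wz":0,"tx":0,"ty":0,"tz":0.002,"grip":0},{"wx":0,"wy":0,"wz":0,"tx":0,"ty":0,"tz":0,"grip":0}]'| grep -E "pos|force"
done
```

```text
eef_pos: [0.6325, -0.1722, 0.2294]
contact_force: [-0.1, 0.1, -0.2]
grip_force: 0.0
eef_pos: [0.6326, -0.1722, 0.2276]
contact_force: [-0.5, 0.9, 1.0]
grip_force: 0.3
eef_pos: [0.6326, -0.1722, 0.2257]
contact_force: [0.1, -0.3, 2.1]
grip_force: 0.7
eef_pos: [0.6327, -0.1722, 0.2237]
contact_force: [-0.4, 0.3, 2.1]
grip_force: 1.0
```

```bash
python3 -m pendant '[{"wx":0,"wy":0,"wz":0,"tx":0,"ty":0,"tz":0.002,"grip":0},{"wx":0,"wy":0,"wz":0,"tx":0,"ty":0,"tz":0,"grip":0}]' | grep -E "pos|force"
python3 -m pendant '[{"wx":0,"wy":0,"wz":0,"tx":0,"ty":0,"tz":0.002,"grip":0},{"wx":0,"wy":0,"wz":0,"tx":0,"ty":0,"tz":0,"grip":0}]'| grep -E "pos|force"
python3 -m pendant '[{"wx":0,"wy":0,"wz":0,"tx":0,"ty":0,"tz":0.002,"grip":0},{"wx":0,"wy":0,"wz":0,"tx":0,"ty":0,"tz":0,"grip":0}]'| grep -E "pos|force"
python3 -m pendant '[{"wx":0,"wy":0,"wz":0,"tx":0,"ty":0,"tz":0,"grip":0}]'| grep -E "pos|force"
```

```text
eef_pos: [0.6327, -0.1722, 0.2217]
contact_force: [1.1, -0.4, 3.1]
grip_force: 1.4
eef_pos: [0.6327, -0.1722, 0.2197]
contact_force: [-0.2, 0.1, 3.1]
grip_force: 1.8
eef_pos: [0.6326, -0.1722, 0.2176]
contact_force: [-0.5, -0.8, 4.7]
grip_force: 2.2
eef_pos: [0.6326, -0.1722, 0.2177]
contact_force: [-1.0, -0.4, 4.9]
grip_force: 2.2
```

```bash
python3 -m pendant '[{"wx":0,"wy":0,"wz":0,"tx":0,"ty":0,"tz":0.0015,"grip":0},{"wx":0,"wy":0,"wz":0,"tx":0,"ty":0,"tz":0.0015,"grip":0},{"wx":0,"wy":0,"wz":0,"tx":0,"ty":0,"tz":0,"grip":0}]' | grep -E "pos|force"
python3 -m pendant '[{"wx":0,"wy":0,"wz":0,"tx":-0.003,"ty":0,"tz":-0.0005,"grip":0},{"wx":0,"wy":0,"wz":0,"tx":-0.003,"ty":0,"tz":-0.0005,"grip":0},{"wx":0,"wy":0,"wz":0,"tx":-0.004,"ty":0,"tz":-0.0008,"grip":0},{"wx":0,"wy":0,"wz":0,"tx":0,"ty":0,"tz":0,"grip":0}]'| grep -E "pos|force"
```

```text
eef_pos: [0.6325, -0.1722, 0.2147]
contact_force: [-0.1, 0.0, 5.5]
grip_force: 2.7
eef_pos: [0.6232, -0.1714, 0.2171]
contact_force: [1.4, -0.9, 4.5]
grip_force: 2.7
```

```bash
cat >> h.py <<'E'
def plate():
    o=r.get_obs();b=shot('top');P=pts(b);hsv=cv2.cvtColor(b['frame'],cv2.COLOR_RGB2HSV).astype(int)
    H,S,V=[hsv[...,i] for i in range(3)];m=((H>12)&(H<28)&(S>120)&(V>70));k=np.zeros_like(m);k[112:205,275:325]=1;m&=k&(P[...,2]<.1)
    v,u=np.nonzero(m);W=np.array([ray(b,a,e,.054)[:2] for a,e in zip(u,v)]);d=np.array([.9966,-.083]);n=np.array([.083,.9966]);e=np.array([.481,-.1545])
    x=(W-e)@d;y=(W-e)@n;print('plate x range',np.percentile(x,[1,99]).round(4),'y',np.percentile(y,[2,98]).round(4),'tip x',((o['eef_pos'][:2]-e)@d).round(4),'n',len(x))
E
python3 -m pendant '[{"wx":0,"wy":0,"wz":0,"tx":-0.003,"ty":0,"tz":0.0005,"grip":0},{"wx":0,"wy":0,"wz":0,"tx":-0.003,"ty":0,"tz":0.0,"grip":0},{"wx":0,"wy":0,"wz":0,"tx":-0.004,"ty":0,"tz":-0.0005,"grip":0},{"wx":0,"wy":0,"wz":0,"tx":0,"ty":0,"tz":0,"grip":0}]'| grep -E "pos|force"
python3 -c "
from h import *
plate()"
```

```text
eef_pos: [0.6135, -0.1706, 0.2173]
contact_force: [1.1, -0.4, 6.3]
grip_force: 3.1
plate x range [0.062  0.2046] y [0.0143 0.0529] tip x 0.1333 n 33
```

```bash
cat >> h.py <<'E'
def plate(z=.05):
    o=r.get_obs();b=shot('wrist');hsv=cv2.cvtColor(b['frame'],cv2.COLOR_RGB2HSV).astype(int)
    H,S,V=[hsv[...,i] for i in range(3)];m=((H>14)&(H<26)&(S>150)&(V>90));k=np.zeros_like(m);k[100:300,190:330]=1
    n,l,s,c=cv2.connectedComponentsWithStats((m&k).astype(np.uint8));i=1+np.argmax(s[1:,4]);v,u=np.nonzero(l==i)
    W=np.array([ray(b,a,e,z)[:2] for a,e in zip(u,v)]);d=np.array([.9966,-.083]);n=np.array([.083,.9966]);e=np.array([.481,-.1545])
    x=(W-e)@d;y=(W-e)@n;T=(o['eef_pos'][:2]-e);print('rear x',np.percentile(x,99.5).round(4),'y',np.percentile(y,[1,99]).round(4),'tip',(T@d).round(4),(T@n).round(4),'rows',v.min(),v.max(),u.min(),u.max());return b
E
python3 -c "
from h import *
save(plate(.045),'w2')"
```

```text
Traceback (most recent call last):
  File "h.py", line 30, in plate
    n,l,s,c=cv2.connectedComponentsWithStats((m&k).astype(np.uint8));i=1+np.argmax(s[1:,4]);v,u=np.nonzero(l==i)
                                                                         ~~~~~~~~~^^^^^^^^^
ValueError: attempt to get argmax of an empty sequence
```

```bash
python3 -c "
from h import *
save(shot('wrist'),'w2')"
```

```text
(no output)
```

View pics/w2.png

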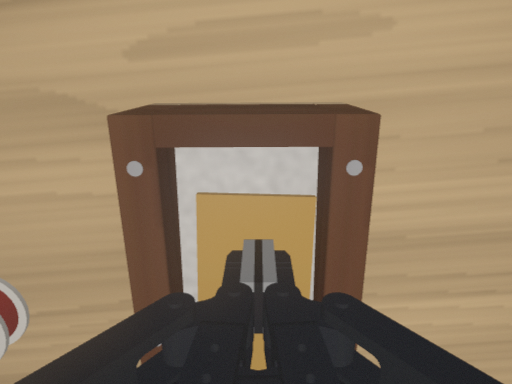

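The plate is following: its rear edge is now at row 193 (u 197–315), with white floor showing behind it from row 148 to 193.

```bash
python3 -c "
from h import *
f=shot('wrist');h=cv2.cvtColor(f['frame'],cv2.COLOR_RGB2HSV);print(h[215,215],h[230,300],h[170,240])
d=np.array([.9966,-.083]);e=np.array([.481,-.1545])
print([((ray(f,256,v,z)[:2]-e)@d).round(4) for v,z in((193,.045),(148,.035))],(r.get_obs()['eef_pos'][:2]-e)@d)"
sed -i 's/(S>150)&(V>90)/(S>120)\&(V>60)/' h.py
```

```text
[ 19 128 178] [ 19 134 177] [ 17  12 191]
[np.float64(0.1668), np.float64(0.1847)] 0.1333633183877507
```

```bash
python3 -m pendant '[{"wx":0,"wy":0,"wz":0,"tx":-0.003,"ty":0,"tz":-0.0005,"grip":0},{"wx":0,"wy":0,"wz":0,"tx":-0.003,"ty":0,"tz":-0.0005,"grip":0},{"wx":0,"wy":0,"wz":0,"tx":-0.004,"ty":0,"tz":-0.0006,"grip":0},{"wx":0,"wy":0,"wz":0,"tx":0,"ty":0,"tz":0,"grip":0}]'| grep -E "pos|force"
python3 -m pendant '[{"wx":0,"wy":0,"wz":0,"tx":-0.003,"ty":0,"tz":-0.0005,"grip":0},{"wx":0,"wy":0,"wz":0,"tx":-0.003,"ty":0,"tz":-0.0005,"grip":0},{"wx":0,"wy":0,"wz":0,"tx":-0.004,"ty":0,"tz":-0.0006,"grip":0},{"wx":0,"wy":0,"wz":0,"tx":0,"ty":0,"tz":0,"grip":0}]'| grep -E "pos|force"
python3 -c "
from h import *
plate(.047)"
```

```text
eef_pos: [0.6035, -0.1697, 0.2189]
contact_force: [2.5, 0.4, 4.7]
grip_force: 3.2
eef_pos: [0.5936, -0.1689, 0.2205]
contact_force: [2.5, -0.1, 6.8]
grip_force: 3.3
rear x 0.1456 y [-0.03   0.023] tip 0.1134 -0.005 rows 193 299 198 317
```

```bash
python3 -m pendant '[{"wx":0,"wy":0,"wz":0,"tx":-0.003,"ty":0,"tz":-0.0005,"grip":0},{"wx":0,"wy":0,"wz":0,"tx":-0.003,"ty":0,"tz":-0.0005,"grip":0},{"wx":0,"wy":0,"wz":0,"tx":-0.004,"ty":0,"tz":-0.0005,"grip":0},{"wx":0,"wy":0,"wz":0,"tx":0,"ty":0,"tz":0,"grip":0}]'| grep -E "pos|force"
python3 -m pendant '[{"wx":0,"wy":0,"wz":0,"tx":-0.003,"ty":0,"tz":-0.0004,"grip":0},{"wx":0,"wy":0,"wz":0,"tx":-0.003,"ty":0,"tz":-0.0004,"grip":0},{"wx":0,"wy":0,"wz":0,"tx":-0.004,"ty":0,"tz":-0.0005,"grip":0},{"wx":0,"wy":0,"wz":0,"tx":0,"ty":0,"tz":0,"grip":0}]'| grep -E "pos|force"
python3 -c "
from h import *
plate(.049)"
```

```text
eef_pos: [0.5836, -0.1681, 0.222]
contact_force: [1.0, 0.2, 6.8]
grip_force: 3.4
eef_pos: [0.5737, -0.1673, 0.2233]
contact_force: [2.0, 0.0, 7.6]
grip_force: 3.5
rear x 0.1258 y [-0.0309  0.0231] tip 0.0934 -0.005 rows 192 299 198 319
```

```bash
python3 -m pendant '[{"wx":0,"wy":0,"wz":0,"tx":-0.003,"ty":0,"tz":-0.0005,"grip":0},{"wx":0,"wy":0,"wz":0,"tx":-0.003,"ty":0,"tz":-0.0004,"grip":0},{"wx":0,"wy":0,"wz":0,"tx":-0.004,"ty":0,"tz":-0.0005,"grip":0},{"wx":0,"wy":0,"wz":0,"tx":0,"ty":0,"tz":0,"grip":0}]'| grep -E "pos|force"
python3 -c "
from h import *
plate(.05)"
```

```text
eef_pos: [0.5637, -0.1664, 0.2247]
contact_force: [1.7, 0.4, 6.1]
grip_force: 3.5
rear x 0.1161 y [-0.0313  0.0232] tip 0.0834 -0.005 rows 191 299 198 320
```

```bash
python3 -m pendant '[{"wx":0,"wy":0,"wz":0,"tx":-0.003,"ty":0,"tz":-0.0004,"grip":0},{"wx":0,"wy":0,"wz":0,"tx":-0.003,"ty":0,"tz":-0.0004,"grip":0},{"wx":0,"wy":0,"wz":0,"tx":-0.004,"ty":0,"tz":-0.0004,"grip":0},{"wx":0,"wy":0,"wz":0,"tx":0,"ty":0,"tz":0,"grip":0}]'| grep -E "pos|force"
python3 -c "
from h import *
plate(.05)"
```

```text
eef_pos: [0.5536, -0.1655, 0.2258]
contact_force: [2.0, -0.2, 6.5]
grip_force: 3.5
rear x 0.1056 y [-0.0317  0.0236] tip 0.0733 -0.005 rows 191 299 197 320
```

```bash
python3 -m pendant '[{"wx":0,"wy":0,"wz":0,"tx":-0.003,"ty":0,"tz":-0.0003,"grip":0},{"wx":0,"wy":0,"wz":0,"tx":-0.003,"ty":0,"tz":-0.0003,"grip":0},{"wx":0,"wy":0,"wz":0,"tx":-0.004,"ty":0,"tz":-0.0004,"grip":0},{"wx":0,"wy":0,"wz":0,"tx":0,"ty":0,"tz":0,"grip":0}]'| grep -E "pos|force"
python3 -c "
from h import *
plate(.052)"
```

```text
eef_pos: [0.5436, -0.1648, 0.2268]
contact_force: [2.5, 0.6, 6.5]
grip_force: 3.4
rear x 0.0963 y [-0.0319  0.0234] tip 0.0632 -0.005 rows 190 299 197 321
```

```bash
python3 -m pendant '[{"wx":0,"wy":0,"wz":0,"tx":-0.003,"ty":0,"tz":-0.0002,"grip":0},{"wx":0,"wy":0,"wz":0,"tx":-0.003,"ty":0,"tz":-0.0003,"grip":0},{"wx":0,"wy":0,"wz":0,"tx":-0.004,"ty":0,"tz":-0.0003,"grip":0},{"wx":0,"wy":0,"wz":0,"tx":-0.003,"ty":0,"tz":-0.0002,"grip":0},{"wx":0,"wy":0,"wz":0,"tx":0,"ty":0,"tz":0,"grip":0}]'| grep -E "pos|force"
python3 -c "
from h import *
plate(.052)"
```

```text
eef_pos: [0.5303, -0.1636, 0.2275]
contact_force: [0.8, -0.7, 6.2]
grip_force: 3.3
rear x 0.0825 y [-0.032   0.0236] tip 0.0499 -0.005 rows 190 299 197 321
```

```bash
python3 -m pendant '[{"wx":0,"wy":0,"wz":0,"tx":0,"ty":0,"tz":-0.003,"grip":0},{"wx":0,"wy":0,"wz":0,"tx":0,"ty":0,"tz":-0.017,"grip":0},{"wx":0,"wy":0,"wz":0,"tx":0,"ty":0,"tz":-0.05,"grip":0},{"wx":0,"wy":0,"wz":0,"tx":-0.05,"ty":0,"tz":-0.05,"grip":0.085},{"wx":0,"wy":0,"wz":0,"tx":-0.05,"ty":0,"tz":0,"grip":0.085},{"wx":0,"wy":0,"wz":0,"tx":0,"ty":0,"tz":0,"grip":0.085},{"wx":0,"wy":0,"wz":0,"tx":0,"ty":0,"tz":0,"grip":0.085}]'
python3 -c "
from h import *
f=shot('wrist');save(f,'w3');save(shot('top'),'t3')"
```

```text
t: 11.92
eef_pos: [0.4361, -0.1558, 0.3413]
orientation: [-0.0, 0.999, -0.042, -0.0]
contact_force: [0.8, -0.0, 0.0]
width: 0.0725
grip_force: 0.0
```

View pics/w3.png

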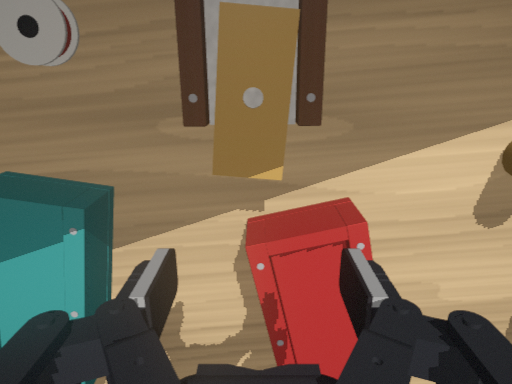

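Plate corners are (220,3), (299,9), (284,180) and (212,175), hole at (253,97). The tray's front edge is near row 126, and the red tray lies just in front.

```bash
python3 -c "
from h import *
f=shot('wrist');d=np.array([.9966,-.083]);n=np.array([.083,.9966]);e=np.array([.481,-.1545]);D={}
for nm,u,v,z in(('hole',253,97,.054),('rL',220,3,.054),('rR',299,9,.054),('fR',284,180,.054),('fL',212,175,.054),('edgeL',194,126,.06),('edgeR',311,126,.06),('edgemidL',207,124,.05),('edgemidR',300,124,.05),('red1',248,216,.06),('red2',353,201,.06),('teal',113,183,.06)):
  p=ray(f,u,v,z)[:2];D[nm]=p;print(nm,np.round(p,4),'tray',np.round([(p-e)@d,(p-e)@n],4))
v=D['rL']+D['rR']-D['fL']-D['fR'];yaw=np.arctan2(v[1],v[0]);print('yaw',yaw)
c=(D['rL']+D['rR']+D['fL']+D['fR'])/4;print('c',c)
u=np.array([np.cos(yaw),np.sin(yaw)]);g=D['hole']-.041*u;print('grip',g);go(*g,.202,yaw)
"
```

```text
hole [ 0.5038 -0.1576] tray [ 0.023  -0.0012]
rL [ 0.566  -0.1411] tray [0.0836 0.0204]
rR [ 0.5579 -0.1933] tray [ 0.0799 -0.0323]
fR [ 0.4396 -0.176 ] tray [-0.0395 -0.0249]
fL [ 0.4483 -0.1208] tray [-0.0354  0.0309]
edgeL [ 0.4875 -0.1134] tray [0.0031 0.0415]
edgeR [ 0.4804 -0.1976] tray [ 0.003 -0.043]
edgemidL [ 0.487  -0.1214] tray [0.0032 0.0335]
edgemidR [ 0.4811 -0.1909] tray [ 0.0031 -0.0362]
red1 [ 0.4143 -0.1457] tray [-0.0672  0.0032]
red2 [ 0.42   -0.2279] tray [-0.0547 -0.0782]
teal [ 0.45   -0.0458] tray [-0.0399  0.1058]
yaw -0.15798781816482688
c [ 0.50294216 -0.15780188]
grip [ 0.46329058 -0.15113283]
t 12.07 pos [ 0.4369 -0.1557  0.3409] F [-0.7   0.2   0.86] turn [-0.0004  0.0003  0.0747] shift_now [ 0.026  -0.0067  0.1389] shift_after_turn [ 0.0254 -0.0087  0.1389]
```

```bash
python3 -m pendant '[{"wx":0,"wy":0,"wz":0.075,"tx":0,"ty":0,"tz":0,"grip":0.085},{"wx":0,"wy":0,"wz":0,"tx":0.0255,"ty":-0.0085,"tz":0.02,"grip":0.085},{"wx":0,"wy":0,"wz":0,"tx":0,"ty":0,"tz":0.05,"grip":0.085},{"wx":0,"wy":0,"wz":0,"tx":0,"ty":0,"tz":0.03,"grip":0.085},{"wx":0,"wy":0,"wz":0,"tx":0,"ty":0,"tz":0,"grip":0.085},{"wx":0,"wy":0,"wz":0,"tx":0,"ty":0,"tz":0,"grip":0.085}]'
python3 -c "
from h import *
f=shot('wrist');save(f,'w4');go(.4633,-.1511,.202,-.158)"
```

```text
t: 12.82
eef_pos: [0.4633, -0.1514, 0.2419]
orientation: [-0.0, 0.997, -0.079, 0.0]
contact_force: [-1.0, 1.1, 0.7]
width: 0.0849
grip_force: 0.0
t 12.88 pos [ 0.4633 -0.1515  0.2423] F [-0.31  0.62  0.05] turn [ 0.0001 -0.0018 -0.0007] shift_now [-0.0001 -0.0004  0.0403] shift_after_turn [-0.0001 -0.0003  0.0403]
```

View pics/w4.png

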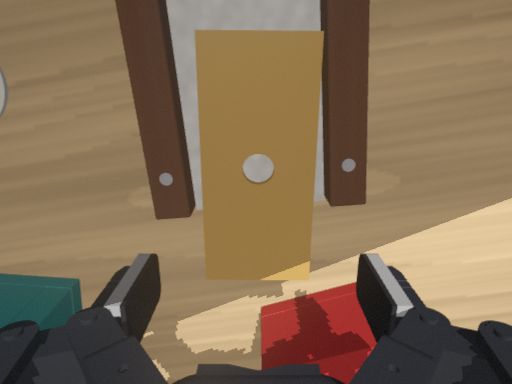

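The plate (205–310 at its front end, hole at (258,168)) is centred and square between the open pads. Next I lower the last 40 mm and close.

```bash
python3 -m pendant '[{"wx":0,"wy":0,"wz":0,"tx":0,"ty":0,"tz":0.02,"grip":0.085},{"wx":0,"wy":0,"wz":0,"tx":0,"ty":0,"tz":0.02,"grip":0.085},{"wx":0,"wy":0,"wz":0,"tx":0,"ty":0,"tz":0,"grip":0.065},{"wx":0,"wy":0,"wz":0,"tx":0,"ty":0,"tz":0,"grip":0.06},{"wx":0,"wy":0,"wz":0,"tx":0,"ty":0,"tz":0,"grip":0.055},{"wx":0,"wy":0,"wz":0,"tx":0,"ty":0,"tz":0,"grip":0.04},{"wx":0,"wy":0,"wz":0,"tx":0,"ty":0,"tz":0,"grip":0.04},{"wx":0,"wy":0,"wz":0,"tx":0,"ty":0,"tz":0,"grip":0.04}]' 80
```

```text
t: 13.88
eef_pos: [0.4629, -0.1514, 0.2024]
orientation: [0.0, 0.997, -0.079, 0.001]
contact_force: [-1.0, 0.7, 8.0]
width: 0.0519
grip_force: 81.7
```

```bash
python3 -m pendant '[{"wx":0,"wy":0,"wz":0,"tx":0,"ty":0,"tz":-0.005,"grip":0.04},{"wx":0,"wy":0,"wz":0,"tx":0,"ty":0,"tz":-0.015,"grip":0.04},{"wx":0,"wy":0,"wz":0,"tx":0,"ty":0,"tz":-0.025,"grip":0.04},{"wx":0,"wy":0,"wz":0,"tx":0,"ty":0,"tz":-0.025,"grip":0.04},{"wx":0,"wy":0,"wz":0,"tx":0,"ty":0,"tz":-0.02,"grip":0.04},{"wx":0,"wy":0,"wz":0,"tx":0,"ty":0,"tz":0,"grip":0.04},{"wx":0,"wy":0,"wz":0,"tx":0,"ty":0,"tz":0,"grip":0.04},{"wx":0,"wy":0,"wz":0,"tx":0,"ty":0,"tz":0,"grip":0.04}]'
python3 -c "
from h import *
o=r.get_obs();f=shot('wrist');save(f,'w5')
P=pts(f);hsv=cv2.cvtColor(f['frame'],cv2.COLOR_RGB2HSV).astype(int);m=(abs(hsv[...,0]-20)<6)&(hsv[...,1]>120)&(P[...,2]>.09)
m[:, :180]=0;m[:,340:]=0
Q=P[m];print(len(Q));A=np.c_[Q[:,:2],np.ones(len(Q))];s=np.linalg.lstsq(A,Q[:,2],rcond=None)[0];print('plane',s,'z at tool',s@[*o['eef_pos'][:2],1],'range',Q.min(0),Q.max(0))
v,u=np.nonzero(m);print(u.min(),u.max(),v.min(),v.max())
"
```

```text
t: 14.88
eef_pos: [0.4622, -0.1512, 0.2904]
orientation: [-0.0, 0.997, -0.079, -0.001]
contact_force: [-0.2, -0.6, -2.3]
width: 0.0515
grip_force: 83.7
46039
plane [-0.00273206  0.00265982  0.14307547] z at tool 0.14141033681200263 range [ 0.43788207 -0.1921877   0.13664905] [ 0.564369   -0.12158154  0.25968809]
180 339 14 332
```

View pics/w5.png

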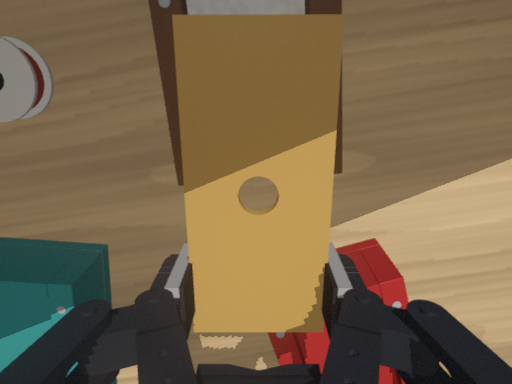

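The plate is held level between the pads, hole at (258,196), clear of everything. I'll carry it to just short of the stand and look at the spike past the plate's side.

```bash
python3 -m pendant '[{"wx":0,"wy":0,"wz":0,"tx":0.003,"ty":-0.015,"tz":0,"grip":0.04},{"wx":0,"wy":0,"wz":0,"tx":0.006,"ty":-0.03,"tz":0,"grip":0.04},{"wx":0,"wy":0,"wz":0,"tx":0.006,"ty":-0.03,"tz":0,"grip":0.04},{"wx":0,"wy":0,"wz":0,"tx":0.006,"ty":-0.03,"tz":0,"grip":0.04},{"wx":0,"wy":0,"wz":0,"tx":0.006,"ty":-0.03,"tz":0,"grip":0.04},{"wx":0,"wy":0,"wz":0,"tx":0.007,"ty":-0.035,"tz":0,"grip":0.04},{"wx":0,"wy":0,"wz":0,"tx":0.007,"ty":-0.035,"tz":0,"grip":0.04},{"wx":0,"wy":0,"wz":0,"tx":0.006,"ty":-0.025,"tz":0,"grip":0.04},{"wx":0,"wy":0,"wz":0,"tx":0.002,"ty":-0.012,"tz":0,"grip":0.04},{"wx":0,"wy":0,"wz":0,"tx":0,"ty":0,"tz":0,"grip":0.04}]'
python3 -c "
from h import *
f=shot('wrist');save(f,'w6');p=ray(f,258,196,.139);print('hole',p);go(.5485,.1885,.29,-.158)
g=shot('top');cr=cv2.resize(g['frame'][125:175,165:215],None,fx=8,fy=8,interpolation=2);s=f['frame']
cv2.imwrite('pics/c6.png',cv2.cvtColor(np.hstack([cv2.resize(s,(512,384))[:, :400],cr[:384,:]]),cv2.COLOR_RGB2BGR))"
```

```text
t: 16.18
eef_pos: [0.549, 0.0809, 0.2909]
orientation: [-0.0, 0.997, -0.078, -0.0]
contact_force: [0.4, -0.7, -2.4]
width: 0.0512
grip_force: 83.8
hole [0.58718292 0.07490636 0.139     ]
t 16.23 pos [0.5489 0.0797 0.291 ] F [ 0.25 -0.38 -1.45] turn [ 0.0007  0.0008 -0.0005] shift_now [-0.0176 -0.1074  0.0009] shift_after_turn [-0.0175 -0.1074  0.001 ]
```

View pics/c6.png

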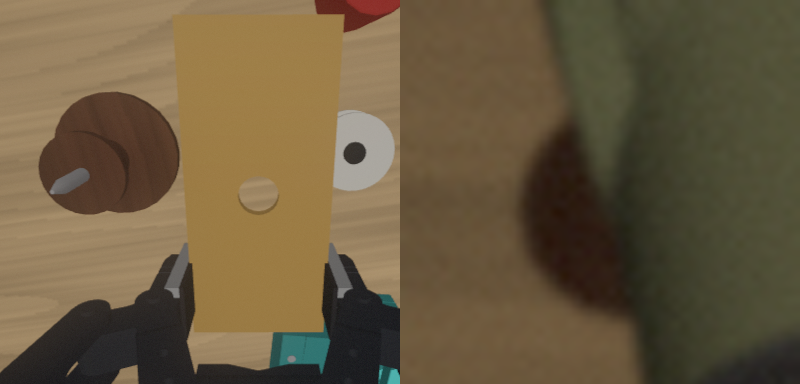

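The stand's flat top is centred near (84,172) and its spike tip is at (51,192); the plate hole is at (258,194). The right half, from the top camera, is mostly hidden by the arm.

```bash
python3 -c "
from h import *
o=r.get_obs();f=shot('wrist')
s=ray(f,84,172,.06);t=ray(f,51,192,.092);h=ray(f,258.5,194,.1425)
print('seat',s,'tip',t,'hole',h)
P=pts(f);m=abs(P[...,2]-.06)<.006;m[:,180:]=0;m[:90]=0;m[260:]=0
v,u=np.nonzero(m);(c,ax,an)=cv2.fitEllipse(cv2.convexHull(np.c_[u,v].astype(np.int32)));print('ellipse',c,ax,ray(f,*c,.06),np.median(P[m][:,2]),'z centroid',P[m].mean(0))
M=np.array([[np.cos(-.158),np.sin(-.158)],[np.sin(-.158),-np.cos(-.158)]]) 
print('hole in tool',M@(h[:2]-o['eef_pos'][:2]));
for q in(s,t,ray(f,*c,.06)):print('needed tool shift',M@(q[:2]-h[:2]))
"
```

```text
seat [0.59139348 0.17825793 0.06      ] tip [0.58986673 0.180511   0.092     ] hole [0.58888157 0.07218125 0.1425    ]
ellipse (80.06389617919922, 172.40150451660156) (80.95792388916016, 92.82844543457031) [0.59153257 0.18068096 0.06      ] 0.0601951464490018 z centroid [0.59174357 0.17953236 0.06009551]
hole in tool [0.04059068 0.00037681]
needed tool shift [-0.01420984 -0.10515061]
needed tool shift [-0.01607208 -0.1071354 ]
needed tool shift [-0.01445374 -0.10756534]
```

```bash
python3 -m pendant '[{"wx":0,"wy":0,"wz":0,"tx":-0.003,"ty":-0.02,"tz":0,"grip":0.04},{"wx":0,"wy":0,"wz":0,"tx":-0.004,"ty":-0.03,"tz":0,"grip":0.04},{"wx":0,"wy":0,"wz":0,"tx":-0.004,"ty":-0.03,"tz":0,"grip":0.04},{"wx":0,"wy":0,"wz":0,"tx":-0.004,"ty":-0.0265,"tz":0,"grip":0.04},{"wx":0,"wy":0,"wz":0,"tx":0,"ty":0,"tz":0.02,"grip":0.04},{"wx":0,"wy":0,"wz":0,"tx":0,"ty":0,"tz":0.02,"grip":0.04},{"wx":0,"wy":0,"wz":0,"tx":0,"ty":0,"tz":0,"grip":0.04},{"wx":0,"wy":0,"wz":0,"tx":0,"ty":0,"tz":0,"grip":0.04}]'
python3 -c "
from h import *
f=shot('wrist');c=f['frame'][150:250,190:330];cv2.imwrite('pics/w7.png',cv2.cvtColor(cv2.resize(c,None,fx=5,fy=5,interpolation=2),cv2.COLOR_RGB2BGR));go(.591,.18,.25,-.158)"
```

```text
t: 17.32
eef_pos: [0.5514, 0.1878, 0.252]
orientation: [-0.0, 0.997, -0.079, 0.0]
contact_force: [0.3, 0.5, -1.4]
width: 0.0515
grip_force: 83.9
t 17.38 pos [0.5515 0.1877 0.2522] F [ 0.05 -0.71 -2.26] turn [-0.0008 -0.0011 -0.0009] shift_now [0.0402 0.0013 0.0022] shift_after_turn [0.0402 0.0014 0.0022]
```

View pics/w7.png

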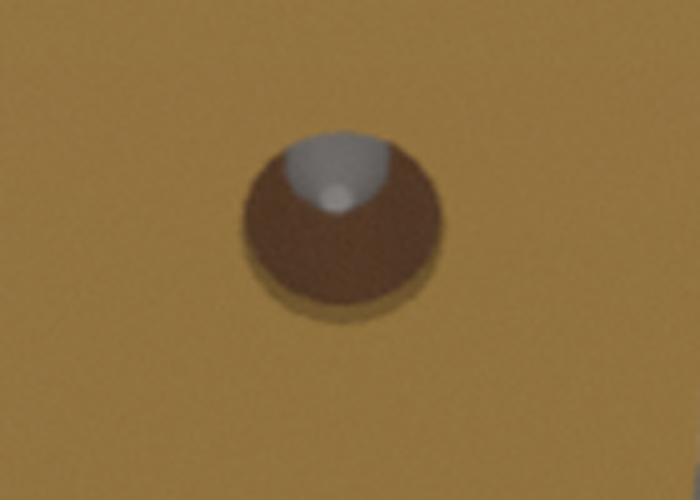

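Through the hole, the spike tip shows at px (257.6,190) and the hole's upper rim is centred at (258.4,195.4), so the two are nearly in line.

```bash
python3 -c "
from h import *
f=shot('wrist');t=ray(f,257.6,190,.092);h=ray(f,258.4,195.4,.1035)
M=np.array([[np.cos(-.158),np.sin(-.158)],[np.sin(-.158),-np.cos(-.158)]]) 
print(t,h,'shift',M@(t-h)[:2],'zdir',(ray(f,257.6,190,.09)-ray(f,257.6,190,.1))[:2])"
```

```text
[0.58957155 0.1819197  0.092     ] [0.5912381 0.1813201 0.1035   ] shift [-0.00174013 -0.00032991] zdir [-0.00326431  0.00055916]
```

```bash
python3 -m pendant '[{"wx":0,"wy":0,"wz":0,"tx":-0.0015,"ty":0,"tz":0,"grip":0.04},{"wx":0,"wy":0,"wz":0,"tx":0,"ty":0,"tz":0.005,"grip":0.04},{"wx":0,"wy":0,"wz":0,"tx":0,"ty":0,"tz":0.005,"grip":0.04},{"wx":0,"wy":0,"wz":0,"tx":0,"ty":0,"tz":0.005,"grip":0.04},{"wx":0,"wy":0,"wz":0,"tx":0,"ty":0,"tz":0,"grip":0.04},{"wx":0,"wy":0,"wz":0,"tx":0,"ty":0,"tz":0,"grip":0.04}]'
python3 -c "
from h import *
f=shot('wrist');c=f['frame'][150:250,190:330];cv2.imwrite('pics/w8.png',cv2.cvtColor(cv2.resize(c,None,fx=5,fy=5,interpolation=2),cv2.COLOR_RGB2BGR))"
```

```text
t: 18.18
eef_pos: [0.5498, 0.1877, 0.2362]
orientation: [-0.0, 0.997, -0.079, -0.0]
contact_force: [0.0, 0.6, -2.0]
width: 0.0515
grip_force: 83.9
```

View pics/w8.png

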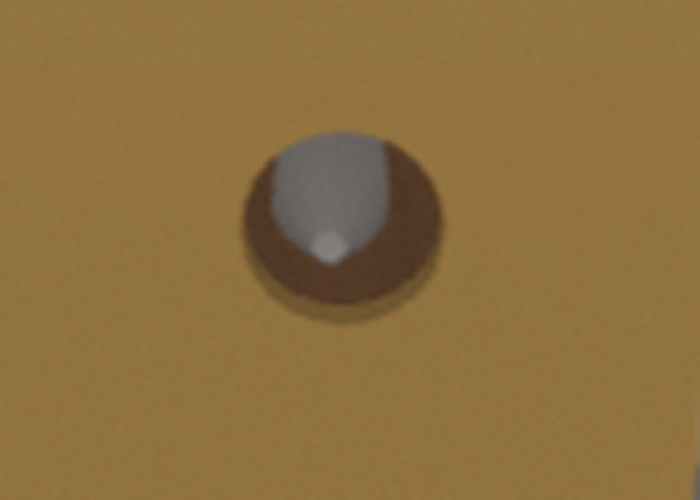

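The tip (330,247) is inside the hole, centred at (342,227) in the crop. Allowing for parallax, it is only about 1 mm off to the left, so I'll nudge and lower.

```bash
python3 -m pendant '[{"wx":0,"wy":0,"wz":0,"tx":0,"ty":-0.0008,"tz":0,"grip":0.04},{"wx":0,"wy":0,"wz":0,"tx":0,"ty":0,"tz":0.005,"grip":0.04},{"wx":0,"wy":0,"wz":0,"tx":0,"ty":0,"tz":0.005,"grip":0.04},{"wx":0,"wy":0,"wz":0,"tx":0,"ty":0,"tz":0.004,"grip":0.04},{"wx":0,"wy":0,"wz":0,"tx":0,"ty":0,"tz":0.003,"grip":0.04},{"wx":0,"wy":0,"wz":0,"tx":0,"ty":0,"tz":0,"grip":0.04},{"wx":0,"wy":0,"wz":0,"tx":0,"ty":0,"tz":0,"grip":0.04}]' | grep -E "pos|force"
python3 -m pendant '[{"wx":0,"wy":0,"wz":0,"tx":0,"ty":0,"tz":0.002,"grip":0.04},{"wx":0,"wy":0,"wz":0,"tx":0,"ty":0,"tz":0,"grip":0.04},{"wx":0,"wy":0,"wz":0,"tx":0,"ty":0,"tz":0,"grip":0.04}]'| grep -E "pos|force"
```

```text
eef_pos: [0.5499, 0.1885, 0.2194]
contact_force: [0.3, 0.2, -2.6]
grip_force: 83.9
eef_pos: [0.5499, 0.1884, 0.2173]
contact_force: [-0.4, 0.3, -1.7]
grip_force: 83.9
```

```bash
python3 -m pendant '[{"wx":0,"wy":0,"wz":0,"tx":0,"ty":0,"tz":0.002,"grip":0.04},{"wx":0,"wy":0,"wz":0,"tx":0,"ty":0,"tz":0,"grip":0.04},{"wx":0,"wy":0,"wz":0,"tx":0,"ty":0,"tz":0,"grip":0.04}]'| grep -E "pos|t_force"
python3 -m pendant '[{"wx":0,"wy":0,"wz":0,"tx":0,"ty":0,"tz":0.001,"grip":0.04},{"wx":0,"wy":0,"wz":0,"tx":0,"ty":0,"tz":0,"grip":0.04},{"wx":0,"wy":0,"wz":0,"tx":0,"ty":0,"tz":0,"grip":0.04}]'| grep -E "pos|t_force"
```

```text
eef_pos: [0.5499, 0.1884, 0.2152]
contact_force: [0.3, -1.1, -2.1]
eef_pos: [0.5499, 0.1884, 0.2143]
contact_force: [-0.1, -0.1, -1.3]
```

```bash
python3 -m pendant '[{"wx":0,"wy":0,"wz":0,"tx":0,"ty":0,"tz":0.0007,"grip":0.04},{"wx":0,"wy":0,"wz":0,"tx":0,"ty":0,"tz":0,"grip":0.04},{"wx":0,"wy":0,"wz":0,"tx":0,"ty":0,"tz":0,"grip":0.04}]'| grep -E "pos|t_force"
python3 -c "
from h import *
print(r.get_obs()['moment'])"
python3 -m pendant '[{"wx":0,"wy":0,"wz":0,"tx":0,"ty":0,"tz":0.0005,"grip":0.04},{"wx":0,"wy":0,"wz":0,"tx":0,"ty":0,"tz":0,"grip":0.04},{"wx":0,"wy":0,"wz":0,"tx":0,"ty":0,"tz":0,"grip":0.04}]'| grep -E "pos|t_force"
```

```text
eef_pos: [0.5499, 0.1884, 0.2136]
contact_force: [-0.8, -0.1, -1.6]
[ 0.01585573  0.0630265  -0.00020311]
eef_pos: [0.5499, 0.1885, 0.2132]
contact_force: [-0.1, 0.3, -1.2]
```

```bash
python3 -m pendant '[{"wx":0,"wy":0,"wz":0,"tx":0,"ty":0,"tz":0.0007,"grip":0.04},{"wx":0,"wy":0,"wz":0,"tx":0,"ty":0,"tz":0,"grip":0.04},{"wx":0,"wy":0,"wz":0,"tx":0,"ty":0,"tz":0,"grip":0.04}]'| grep -E "pos|t_force"
python3 -m pendant '[{"wx":0,"wy":0,"wz":0,"tx":0,"ty":0,"tz":0.0007,"grip":0.04},{"wx":0,"wy":0,"wz":0,"tx":0,"ty":0,"tz":0,"grip":0.04},{"wx":0,"wy":0,"wz":0,"tx":0,"ty":0,"tz":0,"grip":0.04}]'| grep -E "pos|t_force"
```

```text
eef_pos: [0.5499, 0.1885, 0.2129]
contact_force: [-3.0, -0.8, 6.2]
eef_pos: [0.5498, 0.1885, 0.2126]
contact_force: [-4.2, -1.8, 10.1]
```

Contact, at about 10 N. I'll ease off half a millimetre, open and back away upward.

```bash
python3 -m pendant '[{"wx":0,"wy":0,"wz":0,"tx":0,"ty":0,"tz":-0.0007,"grip":0.04},{"wx":0,"wy":0,"wz":0,"tx":0,"ty":0,"tz":0,"grip":0.04},{"wx":0,"wy":0,"wz":0,"tx":0,"ty":0,"tz":0,"grip":0.053},{"wx":0,"wy":0,"wz":0,"tx":0,"ty":0,"tz":0,"grip":0.06},{"wx":0,"wy":0,"wz":0,"tx":0,"ty":0,"tz":0,"grip":0.08},{"wx":0,"wy":0,"wz":0,"tx":0,"ty":0,"tz":0,"grip":0.08},{"wx":0,"wy":0,"wz":0,"tx":0,"ty":0,"tz":0,"grip":0.08}]'
python3 -m pendant '[{"wx":0,"wy":0,"wz":0,"tx":0,"ty":0,"tz":-0.01,"grip":0.08},{"wx":0,"wy":0,"wz":0,"tx":0,"ty":0,"tz":-0.03,"grip":0.08},{"wx":0,"wy":0,"wz":0,"tx":0,"ty":0,"tz":-0.04,"grip":0.08},{"wx":0,"wy":0,"wz":0,"tx":0,"ty":0,"tz":0,"grip":0.08},{"wx":0,"wy":0,"wz":0,"tx":0,"ty":0,"tz":0,"grip":0.08}]'
python3 -c "
from h import *
o=r.get_obs();f=shot('wrist')
P=pts(f);hsv=cv2.cvtColor(f['frame'],cv2.COLOR_RGB2HSV).astype(int);m=(abs(hsv[...,0]-20)<6)&(hsv[...,1]>120)&(abs(P[...,2]-.064)<.012)
Q=P[m];print(len(Q));A=np.c_[Q[:,:2],np.ones(len(Q))];s=np.linalg.lstsq(A,Q[:,2],rcond=None)[0];print('plane',s,'mean',Q.mean(0),Q.min(0),Q.max(0))"
```

```text
t: 22.6
eef_pos: [0.5499, 0.1884, 0.2123]
orientation: [-0.0, 0.997, -0.079, -0.0]
contact_force: [-0.5, 0.2, -0.2]
width: 0.0799
grip_force: 0.0
t: 23.22
eef_pos: [0.5497, 0.1883, 0.2926]
orientation: [-0.0, 0.997, -0.079, 0.0]
contact_force: [0.4, 0.1, -0.7]
width: 0.08
grip_force: 0.0
18419
plane [0.00125285 0.00107197 0.0632405 ] mean [0.59516916 0.18115201 0.06418035] [0.52614599 0.14639802 0.05909644] [0.65257055 0.21819082 0.06691673]
```

The plate lies flat, its top at z = 64.2 mm as expected, and it is released. Handing in.

```bash
python3 -c "
from cell import r
print(r.hand_in())"
```

```text
the job is handed in; nothing more can be done
None
```

The gold drip plate lies flat on the stand with the spike through its hole, released and with the arm clear; I handed the job in at about 23 s, and no verdict came back.

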